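# Swing the filling spout over the conical flask and open the supply tap

## Task

Get the filling stand ready to fill the conical flask: push the stand's swinging spout round with a finger until its nozzle is over the middle of the flask's mouth, and only then push the supply tap's lever round until the tap is fully open. Only push from outside with the fingers: do not take the spout or the lever between them, and leave the flask and all the other things on the bench standing where they are. Finish with the robot clear of everything.

Things in the scene. Friction and masses are not known exactly. Their poses are not given: they have to be found in the camera images.
- spout_axis (a point): On the vertical axis of the filling stand's swinging spout, at the arm's mid-height, 185 mm above the bench. x runs along the arm from column to nozzle, z is up. The arm is a straight level steel bar 12 mm wide, 16 mm high (underside 177, top 193 mm above the bench), bare from 21 to 156 mm from the axis. A sideways push of 1 to 2 N at 100 mm turns it either way; it stays where left.
- spout_nozzle (a point): Tip of the nozzle that points down at the end of the spout arm, 165 mm from the axis; tip 155 mm above the bench, above all vessels. x axis along the arm, away from the column. The arm can swing 97 degrees to each side of the way the stand faces; all four vessels lie inside that swing.
- stand: Filling stand, fixed to the bench: white round foot 116 mm across, column 28 mm across, grey hub 42 mm across on top (hub top 202 mm above the bench). Origin on the spout's axis at bench level; its x axis is the way the stand faces.
- flask_mouth (a point): Centre of the mouth of the conical flask, at rim height, 140 mm above its underside. Clear glass, loose: foot 84 mm across, cone, neck 41 mm, rim 47 mm, mouth 41 mm inside. One of four open glass vessels standing in an arc around the stand, each within 6 mm of the circle of the nozzle, in any of the four places.
- tap (a joint): Angle of the supply tap's lever: 0 shut (lever square across its pipe), 1.571 fully open (lever in line with the pipe), with a stop at each end. It stays where it is left. It opens clockwise seen from above.
- tap_axis (a point): On the vertical axis of the supply tap's lever, at the lever's mid-height, 105 mm above the bench. x runs from the axis along the lever to its free end, z is up. The lever is a straight level black bar, 14 mm wide and 12 mm high, reaching 100 mm from the axis, hub 30 mm across. A sideways push of 2 to 3 N at 70 mm from the axis turns it.
- tap_base: Supply tap, fixed to the bench: quarter-turn brass valve in a steel pipe that forms a low bridge 130 mm long (pipe 16 mm thick, top 63 mm above the bench; valve body 32 mm thick, top 71 mm). Origin under the lever's axis at bench level; y axis along the pipe; the shut lever points to its +x, the open one to its -y.
- beaker: Straight-sided glass beaker, 70 mm across, 95 mm high, open, loose. Origin at the centre of its underside.
- bottle: Glass bottle without its cap, straight body 70 mm across, shoulders, neck 32 mm across, 130 mm high, loose. Origin at the centre of its underside.
- dish: Low glass dish, 82 mm across, 45 mm high, open, loose. Origin at the centre of its underside.
- vial: Small amber vial with white cap, 24 mm across, 59 mm high, loose. Origin at the centre of its underside.
- marker: Marker pen, 125 mm long, 14 mm thick, lying along its x axis, loose. Origin under its middle.
- tipbox: Box of pipette tips, blue with clear lid, 85 by 120 mm, 65 mm high, loose. Origin at the centre of its underside.
- spatula: Spatula, 180 mm long, lying along its x axis, loose.
There are look-alikes about, which are no part of the job. What is shaped like the part that bears flask_mouth but pink is not meant.

How it is judged:
By the outcome, as a careful person would: the job done as asked, in the order asked, and still so for the second after the job is handed in, with the robot touching nothing.
It also fails if it takes over 56 s, if anything falls off the work surface, if the arm or the gripper's body presses on something with over 40 N, if the wrist force passes 120 N, or if a joint passes its speed limit or range.

## Robot

A 6-joint arm with a two-finger parallel gripper is mounted at the origin on the work surface. World frame = base frame: x ahead of the robot, y to its left, z up, the work surface at z = 0. Lengths are in m, angles in rad, forces in N, time in s.
With the tool pointing down it reaches from about 0.4 to 0.825 m from the base axis. Payload 7 kg.
Tool frame: the origin (TCP) lies at the centre of the arm's flange, where the gripper is bolted on; the fingertips stand 178 mm ahead of it and the grasp point (between the pads) lies arm.tcp_to_grasp ahead of it (arm.tcp_to_grasp is the distance from the TCP to the grasp point, in m); z points along the fingers, y is the direction in which the jaws open and shut (so a half turn about z gives the same grasp; the last joint's range is limited). The gripper opens to 88 mm and grips with 3 to 60 N. Pads are 19 mm wide; open, the fingers measure 130 mm over their backs; the gripper's body (78 mm by 193 mm) begins 47 mm behind the grasp point.
Start: joints at [1.604, 0.359, 0.012, 0, -1.224, -0.288], TCP at [0.17, 0.653, 0.405] pointing down, gripper open.
Joint ranges: [-3.07, 3.07], [-1.43, 2.12], [-1.02, 1.25], [-3.03, 1.67], [-3.05, -0], [-3.03, 3.03]. Speed limits (rad/s): [2.39, 2.39, 3.01, 3.14, 3.14, 3.14].

## Interface

Orientations are given as [roll, pitch, yaw] about the fixed x, y, z axes, in that order (R = Rz(yaw) Ry(pitch) Rx(roll)).
In Python, from station import arm gives the robot as it stands.
- The arm moves only by the tool move_arm, never from a script. Its argument "deltas" is a list of rows, each a list of 6 numbers: the shift along the world's x, y, z in mm, then the turn, a rotation vector about the world's x, y, z in degrees. In form: [[tx, ty, tz, ax, ay, az], ...]. A call has exactly 5 rows; each row shifts and turns the commanded pose from where the row before left it; what a row does not reach is not made up. A row lasts 1/12 s, in which the tool goes at most 41.7 mm and 7.16 degrees, less where a joint would pass 70% of its speed; a pose out of reach is approached as far as the arm can. A call with a gripper value outside its range is refused whole. "claw" is the closure in counts, from 0 (fully open) to 255 (shut), set as the call begins (left out, the last holds). The fingers move at their own pace and stop on an object; "squeeze" is the grip in N (left out, the last holds). Time passes only in rows, so rows that do not move let the fingers close, or fill a call up. It gives the time, the measured TCP pose, the force and the opening at its end, in the units of the state.
- arm.get_state(): the state, without advancing time (a new reading comes with each control period).
- arm.grab_frame(name): name is "scene" or "top" or "wrist"; returns the picture (400x640x3 uint8, red, green, blue); there is no depth.
- arm.calibration(name): a dict with "intrinsics" (3x3 intrinsics, pixels), "T" (4x4, takes a point from camera to world coordinates); the wrist camera has in their place "mount" (4x4, takes a point from camera to tool coordinates, whose origin is the TCP and whose axes are the flange's). Camera axes: x right, y up, looking along -z (the intrinsics and any distortion apply to the point x, -y, -z); pixel columns grow to the right and rows downward; lengths in m; the calibration is good to about 2 mm. A picture is of the moment at which its call begins: read the wrist's pose just before it. calibration takes no time and is no camera call.
- arm.job_done(): hands the job in, once; it reports no verdict.
Trained networks look in the newest picture that a camera, given by its name, has taken for a name from the list of things; names that differ only in an ending like _2 or _b are one class to them, and where a whole thing is asked for, a point or a joint stands for the part that bears it (a point fixed in the world has none). Each returns a list of dicts, best first, with "score" (0 to 1); they miss things now and then, are a little off and sometimes report something else, mostly with a low value. They report only what shows in the picture. A call takes as long as a camera call. They do not tell look-alikes from the thing itself.
- arm.spot_in(thing, camera): "xy" ([column, row] in pixels, amid what is visible of it).
- arm.masks_of(thing, camera): "pixels" (400x640 bool, what is visible of it) and "xy" ([column, row] in pixels, amid what is visible of it).
- arm.spot_point(thing, camera): "xy" ([column, row] in pixels: a listed point, or the origin of a listed thing).
The state is a dict: "t": time; "q": joint angles; "qd": joint speeds; "joint_efforts": joint torques, N m; "eef_pos": TCP position; "ee_rot": TCP orientation; "force": force on the tool from outside, world axes, zero at the start; "moment": the same for the moment, N m; "width": finger opening in m.
Only numpy, scipy, OpenCV 4.12 (cv2) and the standard library are available. Lean on these libraries where they do the work, as an engineer would, in place of code of your own. Each camera call takes 0.05 s, during which the arm holds its last target. There are 200 camera calls.

## Working session

There is one attempt and no reset: what is moved stays moved. The work goes in short steps, Python scripts to look and compute and a tool call to move; the robot and the scene stay as the last step left them, time stands still between calls to the robot, and variables do not carry over. Pictures are saved under pics/ and viewed, about 8 in all and at most 12, crops included, and the job is handed in when it is done.

Besides the shell and the picture viewer there is one more tool, called as name(argument=value, ...), one argument or row to a line, values as JSON. move_arm: Moves the arm, as the interface text tells. Its arguments: {"type":"object","properties":{"deltas":{"type":"array","items":{"type":"array","items":{"type":"number"}}},"claw":{"type":"number"},"squeeze":{"type":"number"}},"required":["deltas"]}

```bash
mkdir -p pics; cat > h.py <<'E'
import numpy as np, cv2
from station import arm
def ray(cam,xy):
    c=arm.calibration(cam);K=np.array(c["intrinsics"]);T=np.array(c["T"])
    d=np.linalg.inv(K)@[xy[0],xy[1],1];d=T[:3,:3]@[d[0],-d[1],-d[2]]
    return T[:3,3],d
def atz(cam,xy,z):
    o,d=ray(cam,xy);return (o+d*(z-o[2])/d[2]).round(4)
def proj(cam,p):
    c=arm.calibration(cam);K=np.array(c["intrinsics"]);T=np.array(c["T"])
    q=T[:3,:3].T@(np.array(p)-T[:3,3]);q=K@[q[0],-q[1],-q[2]];return q[:2]/q[2]
E
python3 - <<'E'
from h import *
Z=dict(spout_axis=.185,spout_nozzle=.155,stand=0,flask_mouth=.14,tap_axis=.105,tap_base=0,beaker=0,bottle=0,dish=0,vial=0,marker=0,tipbox=0,spatula=0)
print(arm.get_state()["eef_pos"],arm.get_state()["ee_rot"],arm.calibration("top").keys(), arm.tcp_to_grasp)
for cam in("top","scene"):
    im=arm.grab_frame(cam);cv2.imwrite(f"pics/{cam}0.png",im[...,::-1])
    print(cam,arm.calibration(cam)["T"])
    for n,z in Z.items():
        for r in arm.spot_point(n,cam)[:3]:
            if r["score"]>.2:print(cam,n,round(r["score"],2),np.round(r["xy"]),atz(cam,r["xy"],z))
E
```

```text
[0.17011167 0.65301455 0.40373066] [ 3.13997532e+00 -1.61171748e-04 -2.54946395e-01] dict_keys(['intrinsics', 'T']) 0.1593
top [[ 0.01194241  0.98983123 -0.14174457  0.43470852]
 [-0.99987085  0.01029655 -0.01233928 -0.06728797]
 [-0.01075432  0.14187362  0.98982636  1.39578593]
 [ 0.          0.          0.          1.        ]]
top spout_axis 0.78 [257. 249.] [0.5013 0.0958 0.185 ]
top spout_axis 0.63 [341. 154.] [ 0.7334 -0.0994  0.185 ]
top spout_nozzle 0.56 [259. 182.] [0.6684 0.0998 0.155 ]
top stand 0.61 [263. 252.] [0.504  0.1036 0.    ]
top stand 0.35 [396. 234.] [ 0.5567 -0.2568  0.    ]
top flask_mouth 0.97 [339. 282.] [ 0.4274 -0.0992  0.14  ]
top flask_mouth 0.94 [293. 113.] [0.85   0.0221 0.14  ]
top flask_mouth 0.68 [288. 190.] [0.6495 0.0286 0.14  ]
top tap_axis 0.72 [399. 233.] [ 0.5498 -0.2486  0.105 ]
top tap_base 0.67 [392. 239.] [ 0.5429 -0.2442  0.    ]
top tap_base 0.36 [257. 246.] [0.5193 0.1212 0.    ]
top beaker 0.63 [232. 200.] [0.6439 0.1955 0.    ]
top bottle 0.74 [209. 230.] [0.5623 0.2547 0.    ]
top bottle 0.38 [232. 202.] [0.6386 0.1947 0.    ]
top di
[... 724 characters left out ...]
0. 258.] [0.8483 0.0271 0.14  ]
scene flask_mouth 0.57 [342. 226.] [0.6545 0.0357 0.14  ]
scene tap_axis 0.44 [305. 178.] [ 0.5507 -0.2423  0.105 ]
scene tap_base 0.84 [307. 205.] [ 0.5458 -0.2407  0.    ]
scene beaker 0.79 [385. 292.] [0.6302 0.1828 0.    ]
scene beaker 0.31 [305. 203.] [ 0.5437 -0.2546 -0.    ]
scene bottle 0.71 [426. 293.] [0.5525 0.2551 0.    ]
scene dish 0.56 [339. 243.] [ 0.591  -0.0374  0.    ]
scene vial 0.56 [300. 231.] [ 0.6447 -0.1515  0.    ]
scene marker 0.68 [275. 172.] [ 0.509  -0.4659  0.    ]
scene marker 0.56 [277. 258.] [ 0.7696 -0.1     0.    ]
scene tipbox 0.55 [278. 258.] [ 0.7678 -0.0996  0.    ]
scene spatula 0.69 [258. 231.] [ 0.7418 -0.2326  0.    ]
```

View pics/top0.png

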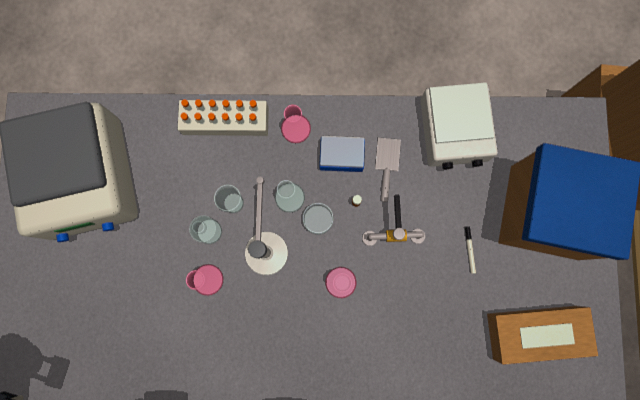

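View pics/scene0.png

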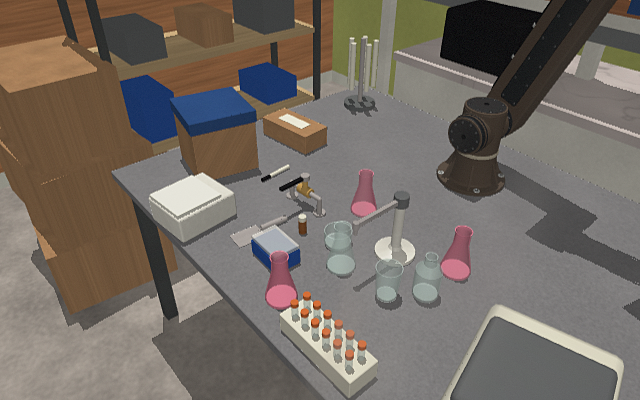

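```bash
python3 - <<'E'
from h import *
a=cv2.imread("pics/top0.png")[165:275,170:350];b=cv2.imread("pics/scene0.png")[160:320,285:465]
a=cv2.resize(a,(390,400),interpolation=2);a=cv2.resize(cv2.imread("pics/top0.png")[160:280,180:350],None,fx=2.3,fy=2.3,interpolation=2)
b=cv2.resize(b,None,fx=2.2,fy=2.2,interpolation=2)
H=max(a.shape[0],b.shape[0]);p=lambda i:cv2.copyMakeBorder(i,0,H-i.shape[0],0,0,0)
cv2.imwrite("pics/c0.png",np.hstack([p(a),p(b)]))
print(arm.calibration("wrist"), arm.calibration("scene")["intrinsics"])
E
```

```text
{'intrinsics': array([[289.77984616,   0.        , 320.32497233],
       [  0.        , 289.77984616, 197.77637682],
       [  0.        ,   0.        ,   1.        ]]), 'mount': array([[ 5.57153187e-05,  9.56193412e-01,  2.92735643e-01,
         8.03600647e-02],
       [ 9.99999838e-01, -2.19346963e-04,  5.26149837e-04,
        -2.25030360e-03],
       [ 5.67311682e-04,  2.92735566e-01, -9.56193268e-01,
         2.13689310e-02],
       [ 0.00000000e+00,  0.00000000e+00,  0.00000000e+00,
         1.00000000e+00]])} [[479.22776262   0.         323.44599617]
 [  0.         479.22776262 201.17660806]
 [  0.           0.           1.        ]]
```

View pics/c0.png

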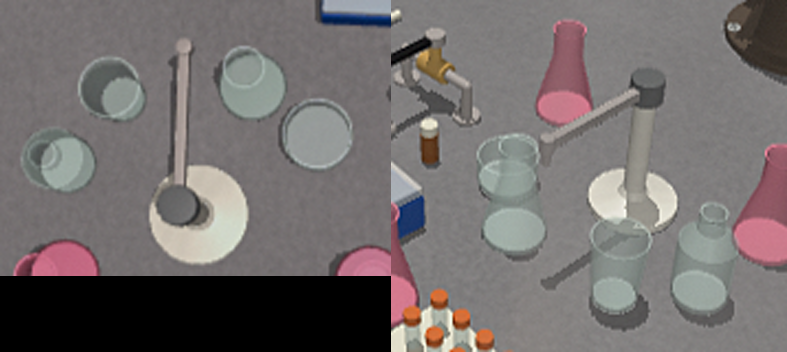

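The clear conical flask is at top (287,190) and scene (342,227). The look-alikes are the pink flasks at top (208,280), (295,125) and (341,282). The other vessels are the beaker (228,198), bottle (205,230) and dish (318,218). I choose the clear one, which lies about 0.162 m from the spout axis, as it should. Next I shut the fingers and move to the far (+y) side of the spout arm, above it.

move_arm(
  deltas=[
    [20,-25,0,0,0,3],
    [22,-25,0,0,0,3],
    [22,-25,0,0,0,3],
    [22,-25,0,0,0,3],
    [22,-25,0,0,0,2.6],
  ],
  claw=255,
)

```text
t: 1.82
eef_pos: [0.2789, 0.5269, 0.4048]
ee_rot: [-3.141, -0.0, 0.003]
force: [1.1, 0.3, 0.1]
width: 0.0597
```

move_arm(
  deltas=[
    [22,-25,0,0,0,0],
    [22,-25,0,0,0,0],
    [22,-25,0,0,0,0],
    [22,-25,0,0,0,0],
    [22,-25,0,0,0,0],
  ],
)

```text
t: 2.23
eef_pos: [0.3889, 0.4018, 0.405]
ee_rot: [-3.141, -0.0, 0.0]
force: [1.3, 0.3, 0.1]
width: 0.026
```

move_arm(
  deltas=[
    [22,-25,0,0,0,0],
    [22,-25,0,0,0,0],
    [22,-25,0,0,0,0],
    [22,-25,0,0,0,0],
    [22,-25,0,0,0,0],
  ],
)

```text
t: 2.65
eef_pos: [0.4989, 0.2768, 0.405]
ee_rot: [-3.141, -0.0, 0.0]
force: [0.1, 0.3, -0.0]
width: 0.0005
```

move_arm(
  deltas=[
    [22,-25,0,0,0,0],
    [22,-25,0,0,0,0],
    [22,-23,0,0,0,0],
    [22,-20,0,0,0,0],
    [16,-12,0,0,0,0],
  ],
)

```text
t: 3.07
eef_pos: [0.6035, 0.171, 0.4048]
ee_rot: [3.141, -0.0, -0.001]
force: [-0.7, 0.3, -0.3]
width: 0.0005
```

```bash
cat >> h.py <<'E'
from scipy.spatial.transform import Rotation as R
def wT(s):
    T=np.eye(4);T[:3,:3]=R.from_euler("xyz",s["ee_rot"]).as_matrix();T[:3,3]=s["eef_pos"]
    return T@np.array(arm.calibration("wrist")["mount"])
def watz(T,xy,z):
    K=np.array(arm.calibration("wrist")["intrinsics"]);d=np.linalg.inv(K)@[xy[0],xy[1],1];d=T[:3,:3]@[d[0],-d[1],-d[2]]
    return (T[:3,3]+d*(z-T[2,3])/d[2]).round(4)
E
cat > look.py <<'E'
from h import *
import sys
s=arm.get_state();T=wT(s);im=arm.grab_frame("wrist");cv2.imwrite(f"pics/{sys.argv[1]}.png",im[...,::-1])
print(s["t"],np.round(s["eef_pos"],4),np.round(s["ee_rot"],3),s["width"],np.round(s["force"],1))
for n,z in dict(spout_axis=.185,spout_nozzle=.155,flask_mouth=.14,tap_axis=.105).items():
    for r in arm.spot_point(n,"wrist")[:2]:
        if r["score"]>.2:print(n,round(r["score"],2),np.round(r["xy"]),watz(T,r["xy"],z))
E
python3 look.py w1
```

```text
3.0667 [0.6035 0.171  0.4048] [ 3.141e+00 -0.000e+00 -1.000e-03] 0.0004982707960064756 [-0.7  0.3 -0.3]
spout_axis 0.36 [479. 178.] [0.6384 0.0618 0.185 ]
spout_nozzle 0.67 [423. 132.] [0.6677 0.0937 0.155 ]
flask_mouth 0.74 [482. 146.] [0.655  0.0386 0.14  ]
```

View pics/w1.png

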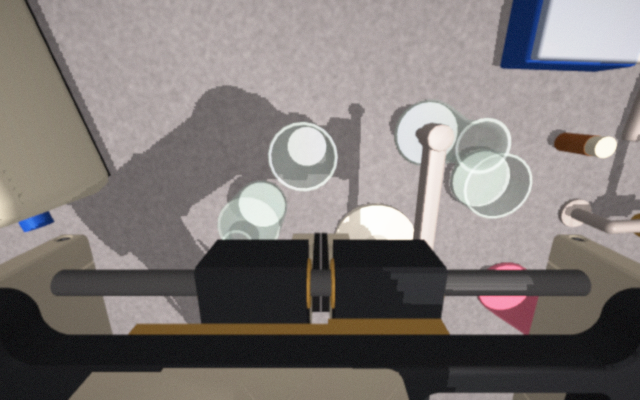

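move_arm(
  deltas=[
    [5,0,-12,0,0,0],
    [5,0,-12,0,0,0],
    [5,0,-12,0,0,0],
    [5,0,-12,0,0,0],
    [5,0,-12,0,0,0],
  ],
)

```text
t: 3.73
eef_pos: [0.6273, 0.1735, 0.3428]
ee_rot: [3.141, 0.001, 0.001]
force: [-0.4, 0.2, 0.1]
width: 0.0005
```

move_arm(
  deltas=[
    [0,-10,0,0,0,0],
    [0,-10,0,0,0,0],
    [0,-8,0,0,0,0],
    [0,-6,0,0,0,0],
    [0,-6,0,0,0,0],
  ],
)

```text
t: 4.15
eef_pos: [0.6272, 0.1321, 0.3455]
ee_rot: [-3.141, -0.001, -0.001]
force: [0.4, 0.1, -0.3]
width: 0.0003
```

move_arm(
  deltas=[
    [0,-5,0,0,0,0],
    [0,-5,0,0,0,0],
    [0,-5,0,0,0,0],
    [0,-5,0,0,0,0],
    [0,-5,0,0,0,0],
  ],
)

```text
t: 4.57
eef_pos: [0.6272, 0.1079, 0.3449]
ee_rot: [-3.141, -0.001, 0.0]
force: [0.2, 0.8, 0.3]
width: 0.0004
```

```bash
python3 look.py w2
```

```text
4.5667 [0.6272 0.1079 0.3449] [-3.141e+00 -1.000e-03  0.000e+00] 0.00039541677422031356 [0.2 0.8 0.3]
spout_nozzle 0.73 [367. 181.] [0.6671 0.0821 0.155 ]
flask_mouth 0.88 [431. 196.] [0.6532 0.0367 0.14  ]
flask_mouth 0.44 [546. 168.] [ 0.6718 -0.0347  0.14  ]
```

View pics/w2.png

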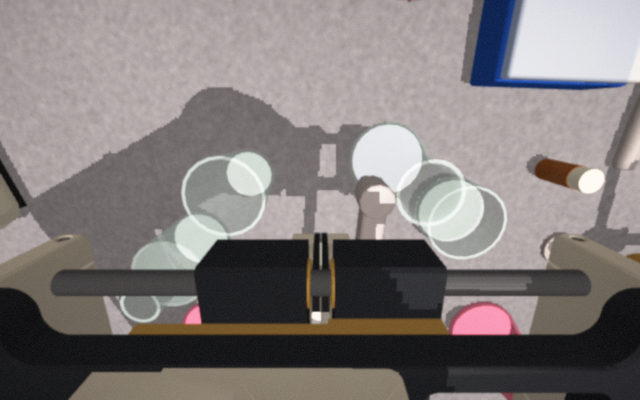

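Contact has begun at about 0.8 N. The nozzle is at (367,181) and the flask rim centre at (431,193), about 45 mm still to go at the nozzle.

move_arm(
  deltas=[
    [0,-5,0,0,0,0],
    [0,-5,0,0,0,0],
    [0,-5,0,0,0,0],
    [0,-5,0,0,0,0],
    [0,-5,0,0,0,0],
  ],
)

```text
t: 5.23
eef_pos: [0.6271, 0.0826, 0.3447]
ee_rot: [-3.142, 0.0, -0.0]
force: [-0.7, 1.0, 0.2]
width: 0.0005
```

```bash
python3 look.py w3
```

```text
5.2333 [0.6271 0.0826 0.3447] [-3.142  0.    -0.   ] 0.0005068118872503057 [-0.7  1.   0.2]
spout_nozzle 0.64 [380. 191.] [0.6605 0.0488 0.155 ]
flask_mouth 0.59 [396. 192.] [0.6556 0.0351 0.14  ]
```

move_arm(
  deltas=[
    [0,-2,0,0,0,0],
    [0,-2,0,0,0,0],
    [0,-2,0,0,0,0],
    [0,-1,0,0,0,0],
    [0,0,0,0,0,0],
  ],
)

```text
t: 5.9
eef_pos: [0.6271, 0.076, 0.3447]
ee_rot: [-3.142, -0.0, -0.0]
force: [-0.6, 0.8, 0.4]
width: 0.0005
```

```bash
python3 look.py w4; python3 - <<'E'
import cv2
cv2.imwrite("pics/w4c.png",cv2.resize(cv2.imread("pics/w4.png")[130:260,300:480],None,fx=4,fy=4,interpolation=2))
E
```

```text
5.9 [0.6271 0.076  0.3447] [-3.142 -0.    -0.   ] 0.0005085480950063185 [-0.6  0.8  0.4]
spout_axis 0.37 [422. 212.] [0.6581 0.0264 0.185 ]
spout_nozzle 0.95 [382. 198.] [0.6563 0.0405 0.155 ]
spout_nozzle 0.65 [424. 210.] [0.6485 0.014  0.155 ]
flask_mouth 0.84 [384. 192.] [0.6558 0.0361 0.14  ]
```

View pics/w4c.png

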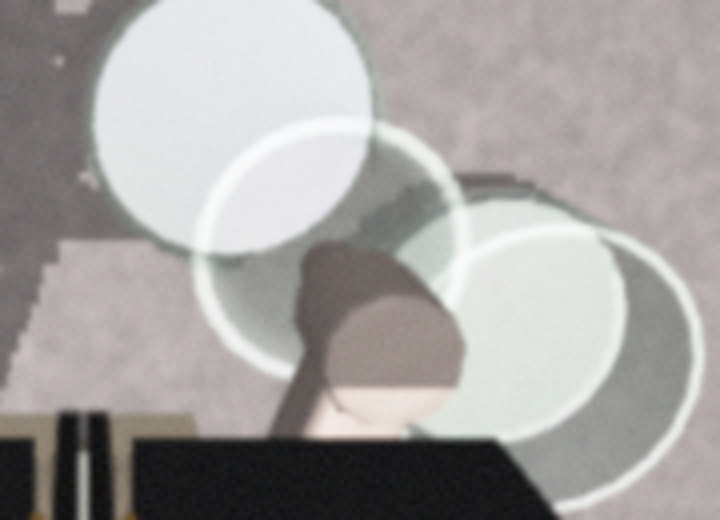

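```bash
python3 - <<'E'
from h import *
s=arm.get_state();T=wT(s)
for z in(.193,.197):print("cap",watz(T,(398.8,219.5),z))
print("mouth",watz(T,(383,192.5),.14))
for cam in("top","scene"):
    arm.grab_frame(cam)
    for n,z in dict(spout_axis=.185,spout_nozzle=.155,flask_mouth=.14).items():
        for r in arm.spot_point(n,cam)[:4]:
            if r["score"]>.2:print(cam,n,round(r["score"],2),np.round(r["xy"],1),atz(cam,r["xy"],z))
E
```

```text
cap [0.6573 0.0404 0.193 ]
cap [0.6588 0.0416 0.197 ]
mouth [0.6556 0.037  0.14  ]
top spout_axis 0.59 [256.9 247.1] [0.5057 0.0966 0.185 ]
top spout_nozzle 0.97 [281.7 184.2] [0.6624 0.0442 0.155 ]
top flask_mouth 0.94 [287.8 112.5] [0.8501 0.0343 0.14  ]
top flask_mouth 0.86 [196.1 278.5] [0.4306 0.2482 0.14  ]
top flask_mouth 0.77 [343.8 282.7] [ 0.4249 -0.1101  0.14  ]
top flask_mouth 0.68 [284.7 189.2] [0.6526 0.0378 0.14  ]
scene spout_axis 0.85 [404.2 199.4] [0.4916 0.0991 0.185 ]
scene spout_nozzle 0.8 [340.5 221.7] [0.6576 0.0333 0.155 ]
scene flask_mouth 0.86 [465.5 231.2] [0.4254 0.2552 0.14  ]
scene flask_mouth 0.66 [281.5 257.9] [0.8456 0.0312 0.14  ]
scene flask_mouth 0.63 [342.5 225. ] [0.6498 0.0332 0.14  ]
```

About 4 mm is left at the nozzle, so I push 3 mm at the finger, then back off and check.

move_arm(
  deltas=[
    [0,-1,0,0,0,0],
    [0,-1,0,0,0,0],
    [0,-1,0,0,0,0],
    [0,0,0,0,0,0],
    [0,0,0,0,0,0],
  ],
)

```text
t: 6.97
eef_pos: [0.6271, 0.0731, 0.3447]
ee_rot: [3.142, 0.0, -0.0]
force: [-0.4, 0.7, 0.4]
width: 0.0004
```

move_arm(
  deltas=[
    [0,10,0,0,0,0],
    [0,15,0,0,0,0],
    [0,15,10,0,0,0],
    [-10,5,15,0,0,0],
    [-10,0,15,0,0,0],
  ],
)

```text
t: 7.38
eef_pos: [0.6072, 0.1208, 0.385]
ee_rot: [3.141, 0.001, 0.002]
force: [0.3, -1.3, 1.0]
width: 0.0004
```

move_arm(
  deltas=[
    [-10,-10,15,0,0,0],
    [-10,-25,10,0,0,0],
    [-10,-25,0,0,0,0],
    [-5,-15,0,0,0,0],
    [0,0,0,0,0,0],
  ],
)

```text
t: 7.8
eef_pos: [0.5712, 0.0421, 0.4108]
ee_rot: [-3.141, -0.001, -0.001]
force: [0.6, 0.7, -0.9]
width: 0.0005
```

```bash
python3 look.py w5; python3 - <<'E'
from h import *
cv2.imwrite("pics/w5c.png",cv2.resize(cv2.imread("pics/w5.png")[100:260,260:460],None,fx=4,fy=3.7,interpolation=2))
for cam in("top","scene"):
    cv2.imwrite(f"pics/{cam}5.png",arm.grab_frame(cam)[...,::-1])
    for n,z in dict(spout_axis=.185,spout_nozzle=.155,flask_mouth=.14,tap_axis=.105).items():
        for r in arm.spot_point(n,cam)[:4]:
            if r["score"]>.2:print(cam,n,round(r["score"],2),np.round(r["xy"],1),atz(cam,r["xy"],z))
E
```

```text
7.8 [0.5712 0.0421 0.4108] [-3.141e+00 -1.000e-03 -1.000e-03] 0.0005227771981262937 [ 0.6  0.7 -0.9]
spout_axis 0.48 [530. 185.] [ 0.5991 -0.1085  0.185 ]
spout_nozzle 0.59 [544.  37.] [ 0.7022 -0.1174  0.155 ]
spout_nozzle 0.48 [530. 186.] [ 0.5907 -0.1311  0.155 ]
flask_mouth 0.97 [461. 333.] [ 0.4274 -0.1035  0.14  ]
flask_mouth 0.85 [126. 332.] [0.4285 0.2487 0.14  ]
tap_axis 0.61 [598. 214.] [ 0.5471 -0.245   0.105 ]
top spout_axis 0.62 [398.2 234.4] [ 0.5394 -0.2362  0.185 ]
top spout_axis 0.53 [258.3 251.3] [0.4959 0.093  0.185 ]
top spout_axis 0.5 [210.  234.2] [0.535  0.2087 0.185 ]
top flask_mouth 0.92 [193.3 277.8] [0.4322 0.2551 0.14  ]
top flask_mouth 0.67 [290.1 110.3] [0.856  0.0285 0.14  ]
top flask_mouth 0.57 [342.1 282.7] [ 0.4248 -0.106   0.14  ]
top flask_mouth 0.51 [288.8 190.3] [0.65   0.0276 0.14  ]
top tap_axis 0.59 [399.4 235.9] [ 0.5426 -0.2503  0.105 ]
scene spout_axis 0.58 [402.7 200.7] [0.4991 0.1005 0.185 ]
scene spout_axis 0.4 [308.2 204.1] [ 0.6984 -0.0472  0.185 ]
scene spout_nozzle 0.71 [341.8 221.8] [0.6553 0.0358 0.155 ]
scene flask_mouth 0.9 [366.6 173.8] [ 0.4271 -0.1003  0.14  ]
scene flask_mouth 0.84 [465.8 231.3] [0.4251 0.2559 0.14  ]
scene flask_mouth 0.8 [340.9 224.9] [0.6527 0.0302 0.14  ]
scene flask_mouth 0.58 [282.1 255. ] [0.8384 0.024  0.14  ]
scene tap_axis 0.54 [305.6 176.2] [ 0.5427 -0.2497  0.105 ]
```

View pics/w5c.png

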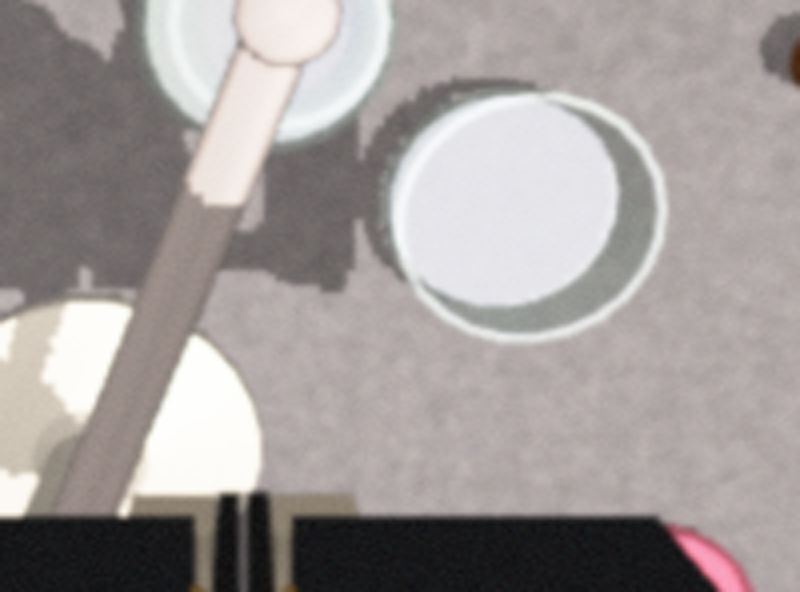

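```bash
python3 - <<'E'
import cv2
cv2.imwrite("pics/w5d.png",cv2.resize(cv2.imread("pics/w5.png")[50:150,280:380],None,fx=6,fy=6,interpolation=2))
E
```

```text
(no output)
```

View pics/w5d.png

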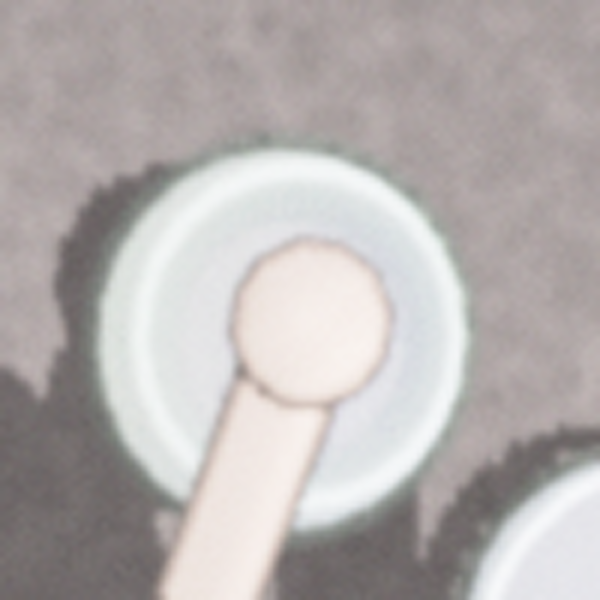

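```bash
python3 - <<'E'
from h import *
im=cv2.imread("pics/w5.png")
s=arm.get_state();T=wT(s)
for y in(104,106,108):print("mouth",watz(T,(330,y),.14))
for z in(.193,.197,.2):print("cap",watz(T,(332,103.7),z))
# cap base: arm direction from edges of bar in crop w5c
print("arm pts",watz(T,(260+265/4,100+60/3.7),.193),watz(T,(260+93/4,100+480/3.7),.193))
E
```

```text
mouth [0.657  0.0374 0.14  ]
mouth [0.6555 0.0374 0.14  ]
mouth [0.6539 0.0374 0.14  ]
cap [0.6564 0.0378 0.193 ]
cap [0.6563 0.0379 0.197 ]
cap [0.6562 0.038  0.2   ]
arm pts [0.6486 0.0414 0.193 ] [0.5689 0.0723 0.193 ]
```

The flask's mouth measures about (0.655, 0.037) and the nozzle cap (0.656, 0.038), so the spout is centred to within about 2 mm. Now I move to the tap and hover on the +y side of its lever.

move_arm(
  deltas=[
    [5,-25,0,0,0,0],
    [5,-25,0,0,0,0],
    [5,-25,0,0,0,0],
    [5,-25,0,0,0,0],
    [5,-25,0,0,0,0],
  ],
)

```text
t: 8.97
eef_pos: [0.5972, -0.0829, 0.4097]
ee_rot: [-3.142, -0.0, 0.0]
force: [0.6, -0.0, 0.5]
width: 0.0004
```

move_arm(
  deltas=[
    [5,-25,0,0,0,0],
    [5,-25,0,0,0,0],
    [5,-25,-10,0,0,0],
    [5,-20,-10,0,0,0],
    [2,-10,-5,0,0,0],
  ],
)

```text
t: 9.38
eef_pos: [0.6192, -0.189, 0.3832]
ee_rot: [-3.142, 0.002, -0.002]
force: [0.4, -1.2, -0.6]
width: 0.0003
```

```bash
python3 look.py w6; python3 - <<'E'
from h import *
for p in((399,233),(396.5,196)):print(atz("top",p,.111))
E
```

```text
9.3833 [ 0.6192 -0.189   0.3832] [-3.142e+00  2.000e-03 -2.000e-03] 0.0003363122862413087 [ 0.4 -1.2 -0.6]
spout_nozzle 0.64 [ 16. 172.] [0.6563 0.0345 0.155 ]
flask_mouth 0.71 [ 35. 166.] [0.6578 0.0339 0.14  ]
[ 0.5493 -0.2485  0.111 ]
[ 0.6431 -0.2431  0.111 ]
```

View pics/w6.png

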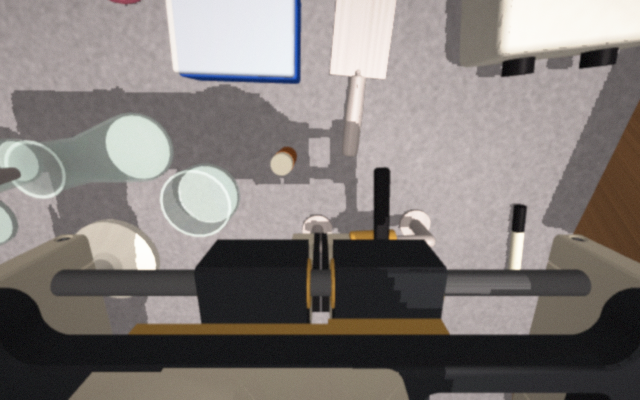

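The lever tip is at (382,168) and its bar runs down to (382,240). My fingers sit about 60 px to the left, with nothing beneath them. I descend to 90 mm tip height and push along the arc.

move_arm(
  deltas=[
    [0,0,-23,0,0,0],
    [0,0,-23,0,0,0],
    [0,0,-23,0,0,0],
    [0,0,-23,0,0,0],
    [0,0,-23,0,0,0],
  ],
)

```text
t: 10.05
eef_pos: [0.6193, -0.1855, 0.2699]
ee_rot: [3.142, -0.002, 0.002]
force: [1.1, 0.2, -0.3]
width: 0.0007
```

move_arm(
  deltas=[
    [0,-7,0,0,0,0],
    [0,-7,0,0,0,0],
    [0,-7,0,0,0,0],
    [0,-5,0,0,0,0],
    [0,-5,0,0,0,0],
  ],
)

```text
t: 10.47
eef_pos: [0.6196, -0.2187, 0.2716]
ee_rot: [3.141, -0.003, -0.0]
force: [-0.7, -0.2, 0.2]
width: 0.0002
```

move_arm(
  deltas=[
    [0,-4,0,0,0,0],
    [0,-4,0,0,0,0],
    [0,-4,0,0,0,0],
    [0,-4,0,0,0,0],
    [0,-4,0,0,0,0],
  ],
)

```text
t: 10.88
eef_pos: [0.6194, -0.238, 0.27]
ee_rot: [3.142, -0.001, 0.0]
force: [0.1, 2.0, 2.0]
width: 0.0003
```

move_arm(
  deltas=[
    [0,-5,0,0,0,0],
    [0,-5,0,0,0,0],
    [0,-5,0,0,0,0],
    [0,-5,0,0,0,0],
    [0,-4,0,0,0,0],
  ],
)

```text
t: 11.3
eef_pos: [0.6189, -0.2624, 0.2692]
ee_rot: [-3.141, 0.001, -0.0]
force: [-0.2, 1.9, -0.3]
width: 0.0006
```

move_arm(
  deltas=[
    [-2,-6,0,0,0,0],
    [-3,-6,0,0,0,0],
    [-3,-6,0,0,0,0],
    [-3,-6,0,0,0,0],
    [-4,-5,0,0,0,0],
  ],
)

```text
t: 11.72
eef_pos: [0.6039, -0.2916, 0.2697]
ee_rot: [3.141, -0.0, -0.0]
force: [0.4, 2.7, 1.3]
width: 0.0005
```

move_arm(
  deltas=[
    [-4,-5,0,0,0,0],
    [-5,-5,0,0,0,0],
    [-5,-4,0,0,0,0],
    [-6,-3,0,0,0,0],
    [-6,-3,0,0,0,0],
  ],
)

```text
t: 12.13
eef_pos: [0.5776, -0.3112, 0.2697]
ee_rot: [3.141, -0.0, -0.0]
force: [1.3, 2.1, 0.1]
width: 0.0004
```

move_arm(
  deltas=[
    [-4,-2,0,0,0,0],
    [-4,-2,0,0,0,0],
    [-3,-1,0,0,0,0],
    [-2,0,0,0,0,0],
    [0,0,0,0,0,0],
  ],
)

```text
t: 12.55
eef_pos: [0.568, -0.315, 0.2703]
ee_rot: [3.141, -0.009, 0.001]
force: [14.4, 6.5, -7.0]
width: 0.0005
```

move_arm(
  deltas=[
    [-1,0,0,0,0,0],
    [-1,0,0,0,0,0],
    [-1,0,0,0,0,0],
    [-1,0,0,0,0,0],
    [0,0,0,0,0,0],
  ],
)

```text
t: 12.97
eef_pos: [0.5666, -0.3148, 0.2705]
ee_rot: [3.14, -0.015, 0.002]
force: [24.3, 4.7, -12.3]
width: 0.0003
```

The force rises to 24 N while x hardly moves, so the lever is at its stop. Backing away sideways, then up.

move_arm(
  deltas=[
    [8,0,0,0,0,0],
    [12,0,0,0,0,0],
    [12,0,5,0,0,0],
    [5,0,20,0,0,0],
    [0,0,30,0,0,0],
  ],
)

```text
t: 13.38
eef_pos: [0.5979, -0.3156, 0.3217]
ee_rot: [-3.14, 0.007, 0.0]
force: [0.1, 0.9, -0.4]
width: 0.0006
```

move_arm(
  deltas=[
    [0,0,30,0,0,0],
    [0,0,30,0,0,0],
    [0,0,25,0,0,0],
    [0,0,10,0,0,0],
    [0,0,0,0,0,0],
  ],
)

```text
t: 13.8
eef_pos: [0.5981, -0.3163, 0.4233]
ee_rot: [3.139, -0.005, 0.0]
force: [0.1, -1.1, 0.4]
width: 0.0003
```

```bash
python3 look.py w7; python3 - <<'E'
from h import *
a=cv2.imread("pics/w7.png")
bs=[]
for cam,w in(("top",(150,270,180,440)),("scene",(150,300,250,450))):
    im=arm.grab_frame(cam)[...,::-1]
    bs.append(cv2.resize(im[w[0]:w[1],w[2]:w[3]],(400,280),interpolation=2))
    for n,z in dict(spout_nozzle=.155,flask_mouth=.14,tap_axis=.105,vial=0,dish=0,beaker=0,bottle=0).items():
        for r in arm.spot_point(n,cam)[:1]:print(cam,n,round(r["score"],2),np.round(r["xy"],1),atz(cam,r["xy"],z))
cv2.imwrite("pics/f.png",np.vstack([np.hstack(bs),cv2.resize(a,(480,300)) if 0 else cv2.copyMakeBorder(cv2.resize(a,(480,300)),0,0,0,320,0)]))
E
```

```text
13.8 [ 0.5981 -0.3163  0.4233] [ 3.139 -0.005  0.   ] 0.00028677013665195884 [ 0.1 -1.1  0.4]
spout_nozzle 0.53 [253.  68.] [ 0.7114 -0.2618  0.155 ]
tap_axis 0.92 [257. 235.] [ 0.546  -0.2442  0.105 ]
top spout_nozzle 0.72 [282.4 187.3] [0.6547 0.0423 0.155 ]
top flask_mouth 0.91 [289.2 111.9] [0.8518 0.0307 0.14  ]
top tap_axis 0.58 [396.3 233.8] [ 0.5478 -0.2426  0.105 ]
top dish 0.62 [391.1 237.4] [ 0.547  -0.2427  0.    ]
top bottle 0.55 [208.4 231.4] [0.5579 0.2556 0.    ]
scene spout_nozzle 0.7 [341.5 221.2] [0.6543 0.0335 0.155 ]
scene flask_mouth 0.85 [364.7 172.5] [ 0.4264 -0.1091  0.14  ]
scene tap_axis 0.43 [306.  177.1] [ 0.5449 -0.2449  0.105 ]
scene vial 0.53 [301.7 230.8] [ 0.6406 -0.1499  0.    ]
scene dish 0.55 [337.9 242.1] [ 0.5922 -0.0413 -0.    ]
scene beaker 0.92 [386.1 291.7] [0.6287 0.1845 0.    ]
scene bottle 0.65 [423.  290.9] [0.5531 0.245  0.    ]
```

View pics/f.png

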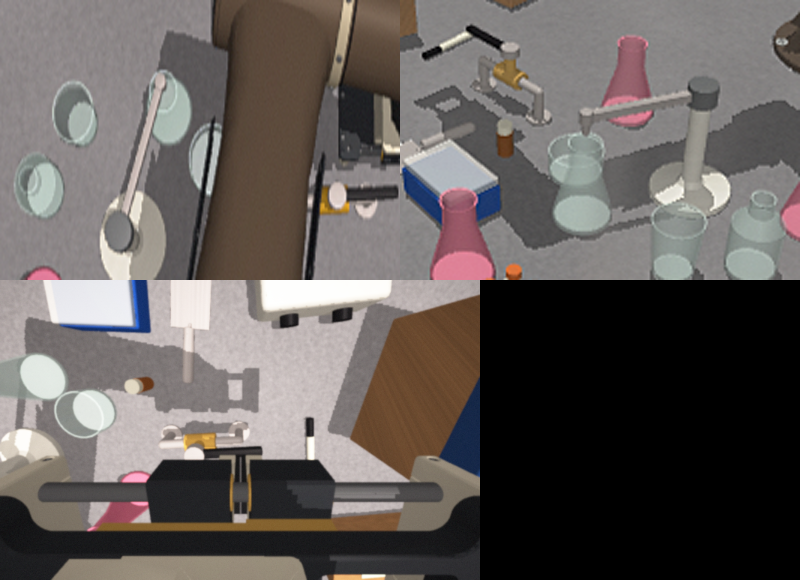

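The pictures show the nozzle over the clear flask's mouth and the lever in line with its pipe. The vessels and the vial stand where they were, and the gripper is clear of everything. Handing in.

```bash
python3 -c "
from station import arm
print(arm.job_done(),arm.get_state()['t'])"
```

```text
the job is handed in; nothing more can be done
the job is handed in; nothing more can be done
```

The spout's nozzle is over the middle of the clear flask's mouth and the supply tap is open to its stop, done in that order. I pushed both with shut fingers from outside and handed the job in at about 14 s.

- **Spout:** after backing off, a close wrist view put the nozzle at about (0.656, 0.038) and the mouth's centre at (0.655, 0.037), so it is centred to within about 2 mm. The scene camera's network points varied by a few mm and put them up to 6 mm apart. I trusted the close wrist view.
- **Tap:** the lever turned until the force rose to about 24 N with almost no further movement, which I took as the end stop. The final pictures show the lever in line with its pipe.
- **Surroundings:** the vessels and the vial showed no movement in the last pictures beyond measuring scatter. At the end the gripper was well above everything, with no contact force beyond noise.
- **Not checked:** in the last top picture the robot arm hid part of the bench. The networks also reported a few false hits, such as the dish at the tap, which I disregarded.

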